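# Reload the vial rack in reverse order

## Robot

A 7-joint arm with a two-finger parallel gripper is mounted at the origin on the work surface. World frame = base frame: x ahead of the robot, y to its left, z up, the work surface at z = 0. Lengths are in m, angles in rad, forces in N, time in s.
With the tool pointing down it reaches from about 0.4 to 0.9 m from the base axis. Payload 5.5 kg.
Tool frame: the origin (TCP) lies midway between the tips of the shut fingers; the grasp point (between the pads) lies 19 mm behind it; y points along the fingers, z is the direction in which the jaws open and shut, and the axes are right-handed (so a half turn about y gives the same grasp; the last joint's range is limited). The gripper opens to 85 mm and grips with 20 to 120 N. Pads are 22 mm wide; open, the fingers measure 114 mm over their backs; the gripper's body (76 mm by 85 mm) begins 54 mm behind the grasp point. The pads swing forward as they close: fully open they stand 13 mm farther back than shut.
Start: joints at [1.576, 0.501, -0.427, 1.55, 0.221, 1.138, -0.21], TCP at [0.166, -0.629, 0.231] pointing down, gripper open.
Joint ranges: [-2.88, 2.88], [-0.31, 2.03], [-1.54, 1.56], [0.2, 2.42], [-1.41, 4.55], [0.19, 2.02], [-2.57, 2.57]. Speed limits (rad/s): [2.57, 2.57, 3.14, 3.14, 3.14, 3.14, 3.14].

## Interface

Orientations are given as a unit quaternion [w, x, y, z].
In Python, from workcell import manip, vision gives the robot as it stands. The module is installed in compiled form; this text tells all that it offers.
- The arm moves only by the tool drive_tool, never from a script. Its argument "motion" is a list that holds one entry, the list of rows, each a list of 5 numbers: the shift along the world's x, y, z in cm, then the turn about the world's z in degrees, then the opening, from -1 (shut) to 1 (fully open), so that 0 is half open. In form: [[[tx, ty, tz, turn, claw], ...]]. A call has exactly 10 rows; each row is the pose to reach, as a shift and turn from the pose measured when the call began; what a row does not reach only later rows make up. A row lasts 1/12 s, in which the tool goes at most 41.7 mm and 7.16 degrees, less where a joint would pass 70% of its speed; a pose out of reach is approached as far as the arm can. A call with a gripper value outside its range is refused whole. The fingers move at their own pace and stop on an object; "squeeze" is the grip in N (left out, the last holds). Time passes only in rows, so rows that repeat a pose let the fingers close, or fill a call up. It gives the time, the measured TCP pose, the force and the opening at its end, in the units of the state.
- manip.state(): the state, without advancing time (a new reading comes with each control period).
- vision.grab_frame(name): name is "scene" or "top"; returns a dict with "frame" (384x512x3 uint8, blue, green, red), "camera_matrix" (3x3 intrinsics, pixels), "rvec" (rotation vector, rad) and "tvec" (3), from world to camera coordinates, as OpenCV has them. Camera axes: x right, y down, z forward; pixel columns grow to the right and rows downward; lengths in m; the calibration is good to about 2 mm. A picture is of the moment at which its call begins. There is no depth.
- manip.finish_job(): hands the job in, once; it reports no verdict.
The state is a dict: "time_s": time; "joint_pos": joint angles; "joint_vel": joint speeds; "joint_efforts": joint torques, N m; "position": TCP position; "tool_rot": TCP orientation; "ft_force": force on the tool from outside, world axes, zero at the start; "torque": the same for the moment, N m; "opening": opening from 0.0 (shut) to 1.0 (fully open).
Only numpy, scipy, OpenCV 4.12 (cv2) and the standard library are available. Lean on these libraries where they do the work, as an engineer would, in place of code of your own. Each camera call takes 0.05 s, during which the arm holds its last target.

## Task

Move the four capped vials from the full rack to the empty rack in reverse order, counted from the black stop block that each rack has at one end: the vial that stood next to the stop in the full rack goes into the cup farthest from the stop in the empty rack, the second goes third, the third goes second, and the last goes next to the stop. Stand every vial upright on the floor of its cup and let go of it; set the vials down, do not drop them, and never tip one over.

Things in the scene. Friction and masses are not known exactly. Their poses are not given: they have to be found in the camera images.
- vial_square: Loose plastic vial: white round barrel 30 mm in diameter and 44 mm high with a square green cap 32 x 32 mm in plan, sides along the vial's x and y, from 44 to 66 mm above the underside; the vial is 66 mm tall in all. About 60 g, rigid. Origin: centre of its underside; z up along the vial. Starts upright in a cup of the full rack, x within 0.2 rad of the rack's x.
- vial_wing: Loose plastic vial: white round barrel 30 mm in diameter and 40 mm high with a green upright bar as cap: 46 mm long (vial x), 12 mm thick (vial y), from 46 to 80 mm above the underside (a round 28 mm collar from 40 to 46 mm); 80 mm tall in all. About 60 g, rigid. Origin: centre of its underside; z up along the vial. Starts upright in a cup of the full rack, x within 0.2 rad of the rack's x.
- vial_wide: Loose plastic vial: white round barrel 30 mm in diameter and 46 mm high with a flat round green cap 42 mm across, overhanging the barrel, from 46 to 60 mm above the underside; 60 mm tall in all, the shortest. About 60 g, rigid. Origin: centre of its underside; z up along the vial. Starts upright in a cup of the full rack, x within 0.2 rad of the rack's x.
- vial_tall: Loose plastic vial: white round barrel 30 mm in diameter and 46 mm high with a slim tall round green cap 20 mm across, from 46 to 82 mm above the underside; 82 mm tall in all. About 60 g, rigid. Origin: centre of its underside; z up along the vial. Starts upright in a cup of the full rack, x within 0.2 rad of the rack's x.
- full_rack: Rack holding the vials at the start. Fixed; turned any way, left or right. Four grey cups, 44 mm square inside, along x at -90, -30, 30, 90 mm; cup floors 6 mm, wall tops 18 mm above the table. A black stop block (24 x 52 mm, top at 40 mm) stands only at the +x end, at x = 137 mm. Origin: on the table under the middle of the row; x along the row to the stop, z up.
- empty_rack: Rack whose cups are empty at the start. Fixed; turned any way, left or right. Four grey cups, 44 mm square inside, along x at -90, -30, 30, 90 mm; cup floors 6 mm, wall tops 18 mm above the table. A black stop block (24 x 52 mm, top at 40 mm) stands only at the +x end, at x = 137 mm. Origin: on the table under the middle of the row; x along the row to the stop, z up.
- cup_square: The cup of the full rack in which vial_square starts: it stays fixed there and so records that vial's starting place (the four cups look alike). Grey, 52 mm square outside, 44 inside, 14 mm high, floor 2 mm thick. Origin: centre of its underside, 4 mm above the table; axes parallel to the full rack's.
- cup_wing: The cup of the full rack in which vial_wing starts: it stays fixed there and so records that vial's starting place (the four cups look alike). Grey, 52 mm square outside, 44 inside, 14 mm high, floor 2 mm thick. Origin: centre of its underside, 4 mm above the table; axes parallel to the full rack's.
- cup_wide: The cup of the full rack in which vial_wide starts: it stays fixed there and so records that vial's starting place (the four cups look alike). Grey, 52 mm square outside, 44 inside, 14 mm high, floor 2 mm thick. Origin: centre of its underside, 4 mm above the table; axes parallel to the full rack's.
- cup_tall: The cup of the full rack in which vial_tall starts: it stays fixed there and so records that vial's starting place (the four cups look alike). Grey, 52 mm square outside, 44 inside, 14 mm high, floor 2 mm thick. Origin: centre of its underside, 4 mm above the table; axes parallel to the full rack's.
Mind the look-alikes: they are no part of the job. Leave any green look-alike of the cup_wide alone. What is shaped like the vial_square but pink is not meant.

How it is judged:
By the outcome, as a careful person would: the job done as asked, in the order asked, and still so for the second after the job is handed in, with the robot touching nothing.
It also fails if it takes over 96 s, if anything falls off the work surface, if the arm or the gripper's body presses on something with over 40 N, if the wrist force passes 120 N, or if a joint passes its speed limit or range.

## Working session

There is one attempt and no reset: what is moved stays moved. The work goes in short steps, Python scripts to look and compute and a tool call to move; the robot and the scene stay as the last step left them, time stands still between calls to the robot, and variables do not carry over. Pictures are saved under pics/ and viewed, and the job is handed in when it is done.

Besides the shell and the picture viewer there is one more tool, called after ">>>" in YAML: its name, and indented under it one key for each argument. drive_tool: Moves the arm, as the interface text tells. Its arguments: {"type":"object","properties":{"motion":{"type":"array"},"squeeze":{"type":"number"}},"required":["motion"]}

```bash
mkdir -p pics; ls; python3 - <<'E'
from workcell import manip, vision
import cv2
s=manip.state(); print(s)
for n in("scene","top"):
    f=vision.grab_frame(n); cv2.imwrite(f"pics/{n}0.png",f["frame"]); print(n,f["camera_matrix"],f["rvec"],f["tvec"])
    import pickle; pickle.dump(f,open(f"{n}0.pkl","wb"))
E
```

```text
pics
{'time_s': 0.0, 'joint_pos': array([ 1.57618332,  0.5018652 , -0.42680668,  1.55147675,  0.22079079,
        1.1382836 , -0.2103211 ]), 'joint_vel': array([ 0.00147649,  0.00091319, -0.00036551,  0.00119827, -0.00015553,
        0.00052694,  0.00079647]), 'joint_efforts': array([ 2.49799268e-05, -5.69524169e+01, -5.81609577e+00, -2.80935395e+01,
        1.07000023e-02,  1.18588161e-02, -2.25917273e-05]), 'position': array([ 0.1655198 , -0.62784244,  0.2302387 ]), 'tool_rot': array([ 0.09085604, -0.09097494,  0.70193334, -0.70054145]), 'ft_force': array([-0.27028724,  0.92250261, -0.15368996]), 'torque': array([-0.04181067, -0.02847269, -0.03282637]), 'opening': 0.9967703717708472}
scene [[451.90896666   0.         257.53460247]
 [  0.         451.90896666 193.60636642]
 [  0.           0.           1.        ]] [ 0.94818807  2.47460011 -1.04896338] [ 0.38998074 -0.18021863  1.27654868]
top [[409.61829666   0.         254.33019389]
 [  0.         409.61829666 196.14841706]
 [  0.           0.           1.        ]] [ 2.19168465 -2.13179308  0.16380451] [-0.05793586  0.52263851  1.06108673]
```

View pics/scene0.png

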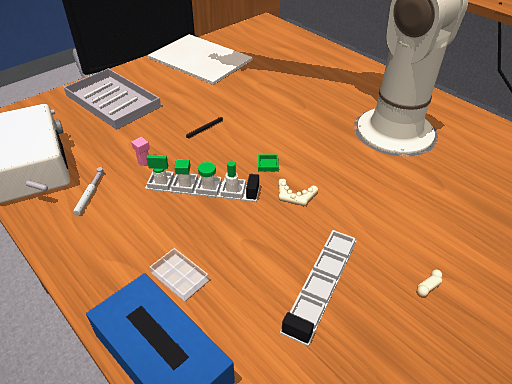

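View pics/top0.png

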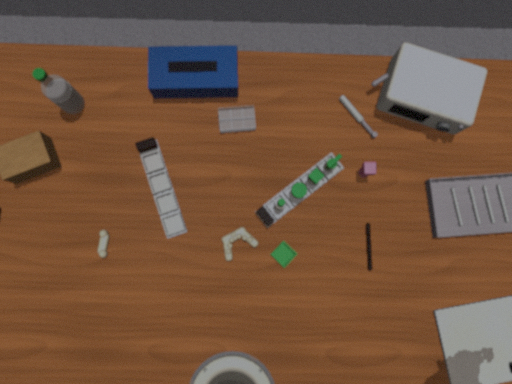

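The vials stand, from the stop outwards: tall, wide, square, wing. The stop of the full rack is at about (265,215) in the top view, and that of the empty rack at (147,145). The green square at (284,254) and the pink vial at (369,168) are decoys.

```bash
cat > h.py <<'E'
import cv2, numpy as np, pickle
from scipy.spatial.transform import Rotation as R
def ray(f,uv,z):
    Rm=cv2.Rodrigues(f["rvec"])[0]; c=-Rm.T@f["tvec"]
    d=Rm.T@np.linalg.inv(f["camera_matrix"])@np.array([uv[0],uv[1],1.]); return c+d*(z-c[2])/d[2]
def proj(f,p): return cv2.projectPoints(np.array(p,float).reshape(-1,3),f["rvec"],f["tvec"],f["camera_matrix"],None)[0].reshape(-1,2)
def line(f,p):print(np.round(p,1))
def blobs(mask,amin=20):
    n,l,s,c=cv2.connectedComponentsWithStats(mask.astype(np.uint8)); return [(s[i,4],c[i],l==i) for i in range(1,n) if s[i,4]>=amin]
def green(f):
    b,g,r=[f["frame"][...,i].astype(int) for i in range(3)]; return (g>r+50)&(g>b+40)
E
python3 - <<'E'
from h import *
for n in("top","scene"):
    f=pickle.load(open(n+"0.pkl","rb")); fr=f["frame"]
    print(n,"cam",np.round(-cv2.Rodrigues(f["rvec"])[0].T@f["tvec"],3))
    for a,c,m in blobs(green(f)): print("green",a,np.round(c,1))
    hsv=cv2.cvtColor(fr,cv2.COLOR_BGR2HSV)
    for nm,m in(("grey",(hsv[...,1]<40)&(hsv[...,2]>110)),("black",(hsv[...,2]<45))):
        m=cv2.morphologyEx(m.astype(np.uint8),cv2.MORPH_CLOSE,np.ones((3,3)))
        for a,c,mm in blobs(m,60):
            if a>4000: continue
            rr=cv2.minAreaRect(np.argwhere(mm)[:,::-1].astype(np.float32)); print(nm,a,np.round(c,1),np.round(rr[0],1),np.round(rr[1],1),round(rr[2],1))
    im=cv2.resize(fr[120:250,120:400] if n=="top" else fr[130:350,130:370],None,fx=2.8,fy=2.6,interpolation=cv2.INTER_CUBIC);cv2.imwrite(f"pics/{n}z.png",im)
E
```

```text
top cam [ 0.379 -0.024  1.122]
green 87 [38.5 73.4]
green 73 [332.9 161.3]
green 118 [315.8 175.3]
green 162 [298.7 189.6]
green 26 [281.1 202. ]
green 301 [283.2 253.7]
grey 246 [55.5 87.4] [55.2 87.7] [14.8 23.3] 41.2
grey 202 [355.8 113. ] [358.1 116. ] [52.5  5.3] 49.7
grey 746 [236.5 119.2] [236.6 119.1] [21.4 35.5] 84.8
grey 1822 [163.2 193.1] [162.7 192. ] [90.1 20.9] 71.6
grey 719 [291. 192.] [302.7 186.8] [20.6 87.2] 52.4
grey 240 [324.7 179. ] [321.9 181.5] [ 7.9 51.6] 46.9
grey 285 [236.2 239.9] [237.3 242. ] [21.6 33.1] 62.5
grey 123 [102.4 243.2] [102.4 243.5] [ 6.1 23.2] 8.1
grey 1161 [231.6 369.5] [231.5 369.5] [77. 27.] 0.0
black 398 [192.   65.9] [192.  66.] [ 8. 46.] 90.0
black 679 [194.4  93. ] [193.5  93. ] [ 8. 85.] 90.0
black 303 [408.2 112.8] [408.7 113.1] [39.2  8.5] 18.4
black 157 [146.1 145. ] [146.1 144.8] [ 9.2 17.4] 71.6
black 77 [264.4 216.9] [264.2 216.4] [16.6  6.1] 51.3
black 99 [368.3 246.9] [368.2 246.5] [43.1  2.7] 87.4
scene cam [0.996 0.508 0.75 ]
green 299 [157.  162.5]
green 346 [267.7 162.1]
green 202 [181.6 166. ]
green 112 [230.9 168.4]
gree
[... 249 characters left out ...]
6.8 193.1] [ 88.3 190.7] [ 7.2 52.8] 29.4
grey 1972 [198.7 185.1] [201.8 182.3] [111.8  26. ] 6.3
grey 269 [295.  192.2] [296.4 190.7] [37.1 17.3] 12.7
grey 2783 [322.6 279.5] [318.1 285.8] [ 31.4 117.8] 24.8
grey 1431 [179.8 276.2] [178.8 273.2] [53.4 35.4] 40.1
grey 178 [430.9 281.3] [431. 281.] [ 8.7 25.4] 49.1
black 168 [405.6  27.5] [407.1  26.9] [36.1 14.1] 33.7
black 228 [501.2  58.2] [500.6  57.7] [71.2 11.3] 79.9
black 136 [203.5 127.4] [203.9 127.2] [ 3.4 39.8] 62.7
black 80 [ 61.5 148.7] [ 61.5 149. ] [39.5  2.4] 76.0
black 261 [252.1 186.5] [252.1 186.4] [11.4 24.7] 11.3
black 1337 [157.4 337.5] [157.2 336.7] [71.3 19.5] 48.3
black 607 [297.2 327.4] [297.1 327.3] [31.6 19.9] 24.8
```

View pics/topz.png

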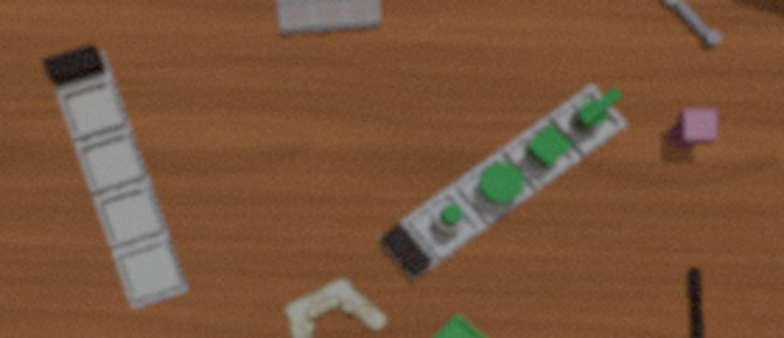

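```bash
python3 - <<'E'
from h import *
t=pickle.load(open("top0.pkl","rb")); s=pickle.load(open("scene0.pkl","rb"))
for n,tu,su in(("wing",(332.9,161.3),(157,162.5)),("square",(315.8,175.3),(181.6,166)),("wide",(298.7,189.6),(206.4,168.9)),("tall",(281.1,202),(230.9,168.4)),("decoy",(283.2,253.7),(267.7,162.1))):
    P=[np.c_[cv2.Rodrigues(f["rvec"])[0],f["tvec"]] for f in(t,s)]; P=[f["camera_matrix"]@p for f,p in zip((t,s),P)]
    X=cv2.triangulatePoints(P[0],P[1],np.array(tu,float),np.array(su,float))[:,0];X=X[:3]/X[3]; print(n,np.round(X,4), [np.round(ray(t,tu,z)[:2],4) for z in(.05,.07,.088)])
hsv=cv2.cvtColor(t["frame"],cv2.COLOR_BGR2HSV)
for nm,m,lo,hi in (("grey",(hsv[...,1]<40)&(hsv[...,2]>110),(140,130),(190,245)),("full grey+",((hsv[...,1]<40)&(hsv[...,2]>110))|green(t),(255,150),(345,225))):
    w=np.zeros_like(m);w[lo[1]:hi[1],lo[0]:hi[0]]=1
    m=cv2.morphologyEx((m&w).astype(np.uint8),cv2.MORPH_CLOSE,np.ones((5,5)))
    b=max(blobs(m),key=lambda q:q[0]); pts=np.argwhere(b[2])[:,::-1].astype(np.float32)
    W=np.array([ray(t,p,.018)[:2] for p in pts],np.float32)
    rr=cv2.minAreaRect(W);print(nm,rr,W.mean(0)); print(cv2.boxPoints(rr))
for nm,f,u in(("stopE",t,(146.1,144.8)),("stopF",t,(264.2,216.4))):
    print(nm,ray(f,u,.04)[:2],ray(f,u,.03)[:2])
from workcell import manip
print(np.round(R.from_quat(np.roll(manip.state()["tool_rot"],-1)).as_matrix(),3))
E
```

```text
wing [ 0.6191 -0.2482  0.0673] [array([ 0.6224, -0.2513]), array([ 0.6179, -0.247 ]), array([ 0.6138, -0.2432])]
square [ 0.581  -0.2039  0.0633] [array([ 0.5829, -0.2055]), array([ 0.5791, -0.2022]), array([ 0.5757, -0.1991])]
wide [ 0.5421 -0.1597  0.0607] [array([ 0.543 , -0.1603]), array([ 0.5399, -0.1578]), array([ 0.5372, -0.1555])]
tall [ 0.5065 -0.113   0.072 ] [array([ 0.5085, -0.1142]), array([ 0.5061, -0.1125]), array([ 0.504, -0.111])]
decoy [ 0.3745 -0.127   0.009 ] [array([ 0.3736, -0.122 ]), array([ 0.3737, -0.1202]), array([ 0.3738, -0.1186])]
grey ((0.5320854187011719, 0.2052285373210907), (0.24833950400352478, 0.05555010959506035), 21.045377731323242) [0.52794373 0.2034259 ]
[[0.406224   0.18656065]
 [0.4261725  0.13471593]
 [0.6579468  0.22389643]
 [0.63799834 0.27574116]]
full grey+ ((0.561195433139801, -0.18124648928642273), (0.056000690907239914, 0.2557777166366577), 39.2513313293457) [ 0.55804086 -0.17535506]
[[ 0.45859432 -0.09992865]
 [ 0.6204308  -0.29799727]
 [ 0.66379654 -0.26256433]
 [ 0.50196004 -0.06449571]]
stopE [0.6543881  0.25180853] [0.65693052 0.25436253]
stopF [ 0.47007366 -0.07090498] [ 0.4709119 -0.0713348]
[[-0.967 -0.     0.255]
 [-0.255  0.002 -0.967]
 [-0.    -1.    -0.002]]
```

>>> drive_tool:
  motion:
    - [[1.7,2.6,0,5.8,1],[3.4,5.2,0,11.6,1],[5.1,7.8,0,17.4,1],[6.8,10.4,0,23.2,1],[8.5,13,0,29,1],[10.2,15.6,0,34.8,1],[11.9,18.2,0,40.6,1],[13.6,20.8,0,46.4,1],[15.3,23.4,0,52.2,1],[17,26,0,58,1]]
  squeeze: 40

```text
time_s: 0.93
position: [0.3358, -0.3664, 0.2301]
tool_rot: [0.42, -0.421, 0.569, -0.568]
ft_force: [0.3, 0.0, 0.6]
opening: 0.999
```

>>> drive_tool:
  motion:
    - [[2,3,0,6.4,1],[4,6,0,12.8,1],[6,9,-0.5,19.2,1],[8,12,-1,25.6,1],[10,15,-1.5,32,1],[12,18,-2,38.4,1],[14,21,-2.5,44.8,1],[16,24,-3,51.2,1],[17.1,25.3,-3,57,1],[17.1,25.3,-3,57,1]]

```text
time_s: 1.77
position: [0.5088, -0.1082, 0.2001]
tool_rot: [0.643, -0.642, 0.295, -0.294]
ft_force: [0.3, 0.9, 0.2]
opening: 0.997
```

```bash
cat >> h.py <<'E'
def st():
    from workcell import manip
    s=manip.state(); M=R.from_quat(np.roll(s["tool_rot"],-1)).as_matrix()
    print("t",round(s["time_s"],2),"pos",np.round(s["position"],4),"jaw deg",round(np.degrees(np.arctan2(M[1,2],M[0,2])),1),"q",np.round(s["joint_pos"],2),"open",round(s["opening"],3),"F",np.round(s["ft_force"],1)); return s
def snap(tag):
    from workcell import vision
    o={}
    for n in("top","scene"):
        f=vision.grab_frame(n);o[n]=f;cv2.imwrite(f"pics/{n}_{tag}.png",f["frame"])
    return o
E
python3 -c "
from h import *
st();o=snap('a')
a=cv2.resize(o['scene']['frame'][100:230,130:330],None,fx=2,fy=2);b=cv2.resize(o['top']['frame'][120:250,210:410],None,fx=2,fy=2);cv2.imwrite('pics/a2.png',np.hstack([a,b]))"
```

```text
t 1.77 pos [ 0.5088 -0.1082  0.2001] jaw deg 40.7 q [ 0.98  0.46 -1.03  1.89  0.45  1.05  0.47] open 0.997 F [0.3 0.9 0.2]
```

View pics/a2.png

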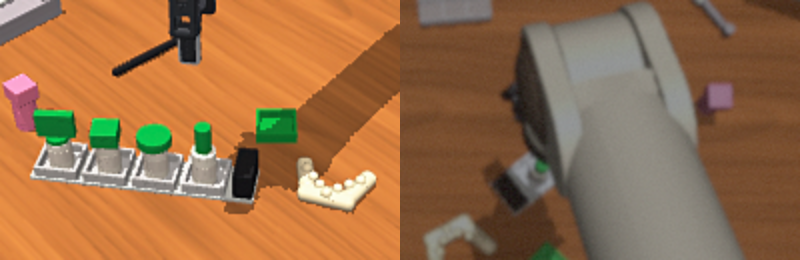

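>>> drive_tool:
  motion:
    - [[-0.2,-0.4,-1.5,-1,1],[-0.2,-0.5,-3.5,-1,1],[-0.2,-0.5,-6,-1,1],[-0.2,-0.5,-8.5,-1,1],[-0.2,-0.5,-11,-1,1],[-0.2,-0.5,-13,-1,1],[-0.2,-0.5,-14.2,-1,1],[-0.2,-0.5,-14.7,-1,1],[-0.2,-0.5,-14.7,-1,1],[-0.2,-0.5,-14.7,-1,1]]

```text
time_s: 2.7
position: [0.505, -0.1184, 0.0534]
tool_rot: [-0.638, 0.639, -0.305, 0.304]
ft_force: [0.2, -0.6, -0.2]
opening: 1.004
```

```bash
python3 -c "
from h import *
st();o=snap('b')
a=cv2.resize(o['scene']['frame'][100:230,130:330],None,fx=4,fy=4);cv2.imwrite('pics/b2.png',a)"
```

```text
t 2.7 pos [ 0.505  -0.1184  0.0534] jaw deg 39.0 q [ 0.83  0.66 -0.83  1.99  0.68  0.8   0.28] open 1.004 F [ 0.2 -0.6 -0.2]
```

View pics/b2.png

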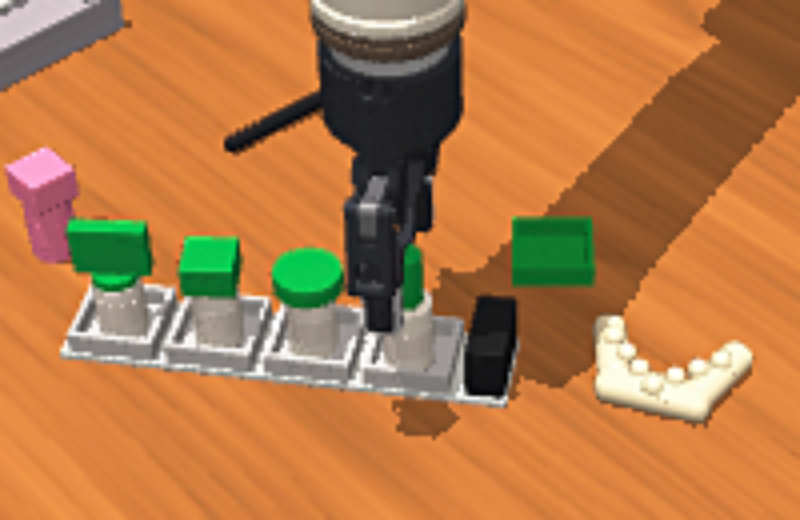

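>>> drive_tool:
  motion:
    - [[0.1,0.4,0,1,1],[0.15,0.5,0,1,1],[0.15,0.5,0,1,0.3],[0.15,0.5,0,1,-0.3],[0.15,0.5,0,1,-1],[0.15,0.5,0,1,-1],[0.15,0.5,0,1,-1],[0.15,0.5,0,1,-1],[0.15,0.5,0,1,-1],[0.15,0.5,0,1,-1]]

```text
time_s: 3.63
position: [0.507, -0.1132, 0.0538]
tool_rot: [-0.64, 0.642, -0.299, 0.299]
ft_force: [0.0, 0.7, -0.6]
opening: 0.219
```

```bash
python3 -c "
from h import *
st();o=snap('c')
a=cv2.resize(o['scene']['frame'][100:230,130:330],None,fx=3,fy=3);cv2.imwrite('pics/c2.png',a)"
```

```text
t 3.63 pos [ 0.507  -0.1132  0.0538] jaw deg 40.0 q [ 0.82  0.66 -0.83  1.99  0.68  0.8   0.29] open 0.219 F [ 0.   0.7 -0.6]
```

View pics/c2.png

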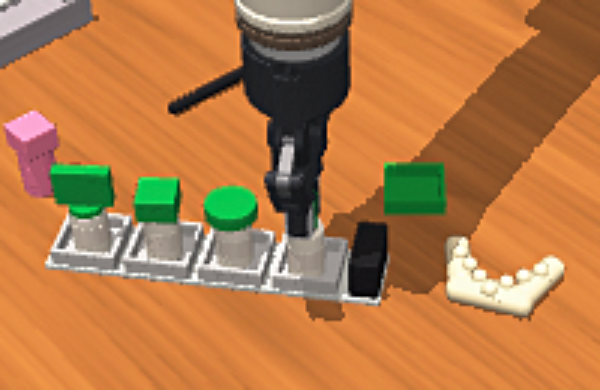

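Gripped: the opening of 0.22 matches the 20 mm cap. Lifting.

>>> drive_tool:
  motion:
    - [[0,0,0.5,0,-1],[0,0,1.5,0,-1],[0,0,3,0,-1],[0,0,5,0,-1],[0,0,7,0,-1],[0,0,9,0,-1],[0,0,11,0,-1],[0,0,12,0,-1],[0,0,12,0,-1],[0,0,12,0,-1]]

```text
time_s: 4.57
position: [0.5071, -0.1135, 0.1742]
tool_rot: [-0.64, 0.642, -0.298, 0.299]
ft_force: [0.2, 0.2, -1.1]
opening: 0.221
```

```bash
python3 -c "
from h import *
st();o=snap('d')
a=cv2.resize(o['scene']['frame'][70:230,130:330],None,fx=3,fy=3);cv2.imwrite('pics/d2.png',a)"
```

```text
t 4.57 pos [ 0.5071 -0.1135  0.1742] jaw deg 40.0 q [ 0.96  0.49 -0.99  1.92  0.49  1.    0.44] open 0.221 F [ 0.2  0.2 -1.1]
```

View pics/d2.png

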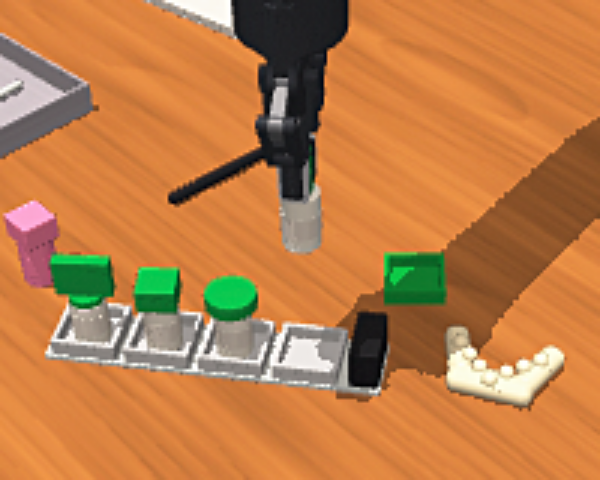

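>>> drive_tool:
  motion:
    - [[-0.7,3,0,7,-1],[-1.4,6,0,14,-1],[-2.1,9,0,21,-1],[-2.8,12,0,28,-1],[-3.5,15,0,35,-1],[-4.2,18,0,42,-1],[-4.9,21,0,49,-1],[-5.6,24,0,56,-1],[-6.2,26.5,0,63,-1],[-6.5,28.4,0,70,-1]]

```text
time_s: 5.5
position: [0.4392, 0.1729, 0.172]
tool_rot: [-0.695, 0.696, 0.125, -0.127]
ft_force: [0.7, -0.2, -0.2]
opening: 0.221
```

```bash
python3 -c "
from h import *
s=pickle.load(open('scene0.pkl','rb'));print(proj(s,[(.5071,-.1135,.126),(.5071,-.1135,.15)]))
st()"
```

```text
[[230.0955262  149.93856775]
 [229.74031657 141.25755297]]
t 5.5 pos [0.4392 0.1729 0.172 ] jaw deg 110.5 q [ 0.6   0.58 -1.31  2.02  0.65  1.06  0.91] open 0.221 F [ 0.7 -0.2 -0.2]
```

>>> drive_tool:
  motion:
    - [[0.2,-0.2,0,0.5,-1],[0.25,-0.2,0,0.5,-1],[0.25,-0.2,-1.5,0.5,-1],[0.25,-0.2,-3.5,0.5,-1],[0.25,-0.2,-5.5,0.5,-1],[0.25,-0.2,-7.5,0.5,-1],[0.25,-0.2,-9,0.5,-1],[0.25,-0.2,-10,0.5,-1],[0.25,-0.2,-10.2,0.5,-1],[0.25,-0.2,-10.2,0.5,-1]]

```text
time_s: 6.33
position: [0.4414, 0.1701, 0.0694]
tool_rot: [-0.695, 0.696, 0.127, -0.13]
ft_force: [-0.2, 0.5, -0.4]
opening: 0.226
```

```bash
python3 -c "
from h import *
st();o=snap('e')
a=cv2.resize(o['scene']['frame'][170:350,260:400],None,fx=3,fy=3);cv2.imwrite('pics/e2.png',a)"
```

```text
t 6.33 pos [0.4414 0.1701 0.0694] jaw deg 110.9 q [ 0.45  0.71 -1.11  2.09  0.84  0.9   0.78] open 0.226 F [-0.2  0.5 -0.4]
```

View pics/e2.png

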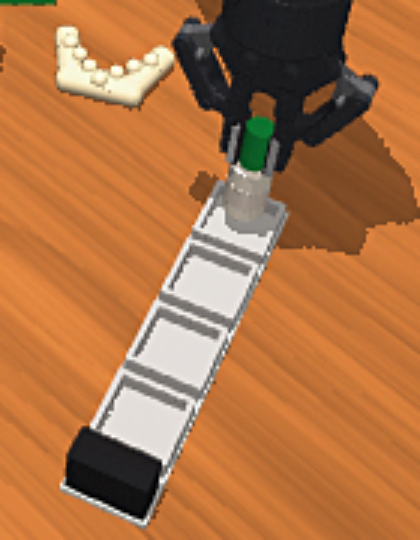

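```bash
python3 -c "
from h import *
s=pickle.load(open('scene0.pkl','rb'))
f=lambda P:np.round((proj(s,P)-[260,170])*3,0).tolist()
x,y=.4414,.1701
print(f([(x,y,.0215),(x,y,.0215+.066)]))
u=np.array([.9333,.3591]);v=np.array([-u[1],u[0]]);c=np.array([.526,.2029])
for k in(-90,-30,30,90):
  print(k,f([np.r_[c+u*(k+a*22)/1e3+v*b*.022,.018] for a,b in((-1,-1),(-1,1),(1,1),(1,-1))]))
"
```

```text
[[244.0, 206.0], [258.0, 142.0]]
-90 [[224.0, 179.0], [283.0, 200.0], [263.0, 243.0], [203.0, 221.0]]
-30 [[195.0, 236.0], [256.0, 259.0], [234.0, 306.0], [172.0, 282.0]]
30 [[163.0, 299.0], [226.0, 324.0], [202.0, 375.0], [138.0, 349.0]]
90 [[128.0, 367.0], [193.0, 395.0], [167.0, 451.0], [101.0, 421.0]]
```

```bash
python3 -c "
from h import *
s=pickle.load(open('scene0.pkl','rb'));t=pickle.load(open('top0.pkl','rb'))
u=np.array([.9333,.3591]);v=np.array([-u[1],u[0]]);c=np.array([.526,.2029])
for n,f,(x0,x1,y0,y1),k in(('s',s,(275,360,225,345),6),('t',t,(130,195,130,245),6)):
  a=cv2.resize(f['frame'][y0:y1,x0:x1],None,fx=k,fy=k,interpolation=cv2.INTER_CUBIC)
  for q in(-90,-30,30,90):
    p=(proj(f,[np.r_[c+u*(q+e*22)/1e3+v*b*.022,.018] for e,b in((-1,-1),(-1,1),(1,1),(1,-1))])-[x0,y0]+.5)*k
    cv2.polylines(a,[p.astype(int)],True,(0,0,255),1)
  a=cv2.resize(a,None,fx=.83,fy=.83);cv2.imwrite('pics/ov'+n+'.png',a)
a=cv2.imread('pics/ovs.png');b=cv2.imread('pics/ovt.png');h=max(a.shape[0],b.shape[0])
P=lambda i:cv2.copyMakeBorder(i,0,h-i.shape[0],0,0,0)
cv2.imwrite('pics/ov.png',np.hstack([P(a),P(b)]))
"
```

```text
(no output)
```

View pics/ov.png

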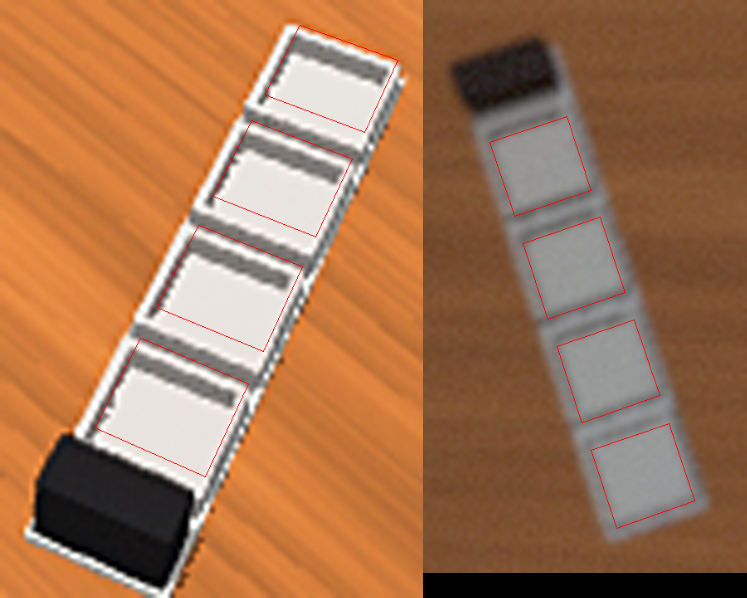

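>>> drive_tool:
  motion:
    - [[0.3,0.1,0,0,-1],[0.45,0.2,0,0,-1],[0.45,0.2,-0.3,0,-1],[0.45,0.2,-0.6,0,-1],[0.45,0.2,-0.9,0,-1],[0.45,0.2,-1.2,0,-1],[0.45,0.2,-1.4,0,-1],[0.45,0.2,-1.5,0,-1],[0.45,0.2,-1.5,0,-1],[0.45,0.2,-1.5,0,-1]]

```text
time_s: 7.27
position: [0.4466, 0.1729, 0.0555]
tool_rot: [-0.695, 0.696, 0.128, -0.129]
ft_force: [-0.4, 0.3, -0.9]
opening: 0.219
```

```bash
python3 -c "
from h import *
st();o=snap('f')
a=cv2.resize(o['scene']['frame'][190:290,280:380],None,fx=5,fy=5);cv2.imwrite('pics/f2.png',a)"
```

```text
t 7.27 pos [0.4466 0.1729 0.0555] jaw deg 111.0 q [ 0.42  0.73 -1.08  2.08  0.87  0.88  0.76] open 0.219 F [-0.4  0.3 -0.9]
```

View pics/f2.png

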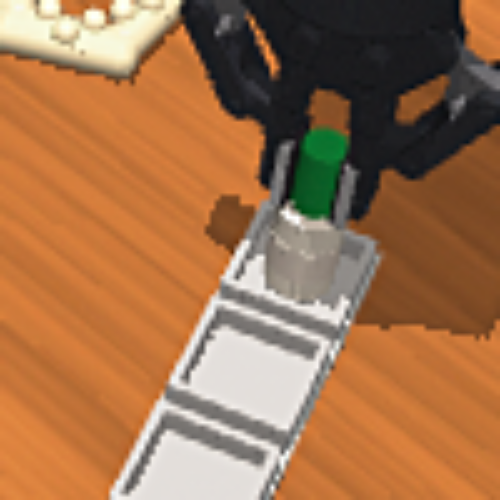

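>>> drive_tool:
  motion:
    - [[0,0,-0.1,0,-1],[0,0,-0.15,0,-1],[0,0,-0.2,0,-1],[0,0,-0.2,0,-1],[0,0,-0.2,0,-1],[0,0,-0.2,0,-1],[0,0,-0.2,0,-1],[0,0,-0.2,0,-1],[0,0,-0.2,0,-1],[0,0,-0.2,0,-1]]

```text
time_s: 8.2
position: [0.4468, 0.173, 0.0537]
tool_rot: [-0.695, 0.696, 0.128, -0.129]
ft_force: [-0.3, 0.9, -0.1]
opening: 0.223
```

>>> drive_tool:
  motion:
    - [[0,0,0,0,-0.5],[0,0,0,0,-0.4],[0,0,0,0,-0.2],[0,0,0,0,0],[0,0,0,0,0.3],[0,0,0,0,0.6],[0,0,0,0,1],[0,0,1,0,1],[0,0,3,0,1],[0,0,5,0,1]]

```text
time_s: 9.03
position: [0.446, 0.1731, 0.1044]
tool_rot: [-0.695, 0.696, 0.128, -0.13]
ft_force: [0.9, -0.6, 0.5]
opening: 0.996
```

```bash
python3 -c "
from h import *
st();o=snap('g')
a=cv2.resize(o['scene']['frame'][190:290,280:380],None,fx=5,fy=5);cv2.imwrite('pics/g2.png',a)"
```

```text
t 9.03 pos [0.446  0.1731 0.1044] jaw deg 111.0 q [ 0.49  0.67 -1.17  2.06  0.77  0.95  0.83] open 0.996 F [ 0.9 -0.6  0.5]
```

View pics/g2.png

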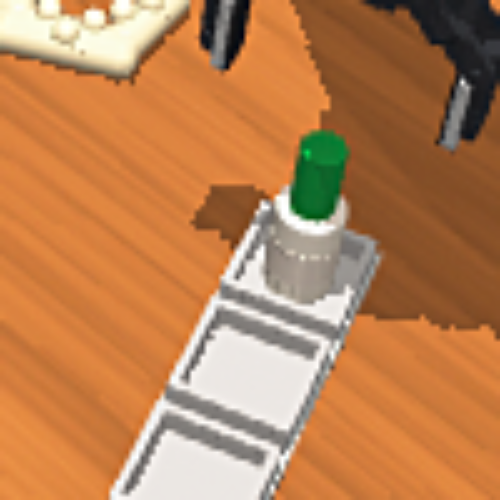

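>>> drive_tool:
  motion:
    - [[0,0,3.5,-6,1],[1,-3.7,6,-13,1],[2.1,-7.4,6,-20,1],[3.2,-11,6,-27,1],[4.3,-14.8,6,-34,1],[5.4,-18.5,6,-41,1],[6.5,-22.2,6,-48,1],[7.6,-26,6,-55,1],[8.7,-30,6,-62,1],[9.6,-33.3,6,-69,1]]

```text
time_s: 9.97
position: [0.5444, -0.1625, 0.1664]
tool_rot: [-0.643, 0.646, -0.289, 0.291]
ft_force: [-0.0, 0.9, -0.6]
opening: 0.999
```

```bash
python3 -c "
from h import *
st();o=snap('h');s=o['scene'];t=o['top']
for f in(s,t):
  for a,c,m in blobs(green(f)): print(a,np.round(c,1))"
```

```text
t 9.97 pos [ 0.5444 -0.1625  0.1664] jaw deg 41.5 q [ 0.95  0.57 -0.94  1.81  0.54  1.03  0.52] open 0.999 F [-0.   0.9 -0.6]
300 [157.  162.5]
331 [267.7 162.4]
202 [181.6 166. ]
214 [206.3 169. ]
156 [343.2 224.6]
85 [38.5 73.4]
107 [299.2 188.1]
29 [167.7 222. ]
```

>>> drive_tool:
  motion:
    - [[-0.2,0.2,-1,-1,1],[-0.2,0.3,-3,-1.5,1],[-0.2,0.3,-5.5,-1.5,1],[-0.2,0.3,-8,-1.5,1],[-0.2,0.3,-10,-1.5,1],[-0.2,0.3,-11.5,-1.5,1],[-0.2,0.3,-12.5,-1.5,1],[-0.2,0.3,-12.9,-1.5,1],[-0.2,0.3,-12.9,-1.5,1],[-0.2,0.3,-12.9,-1.5,1]]

```text
time_s: 10.9
position: [0.5435, -0.1639, 0.0377]
tool_rot: [-0.638, 0.642, -0.299, 0.302]
ft_force: [1.1, -0.1, 0.9]
opening: 0.999
```

>>> drive_tool:
  motion:
    - [[-0.1,0.3,0,0,1],[-0.15,0.4,0,0,1],[-0.15,0.4,0,0,0.6],[-0.15,0.4,0,0,0.2],[-0.15,0.4,0,0,-0.2],[-0.15,0.4,0,0,-1],[-0.15,0.4,0,0,-1],[-0.15,0.4,0,0,-1],[-0.15,0.4,0,0,-1],[-0.15,0.4,0,0,-1]]

```text
time_s: 11.73
position: [0.5423, -0.1602, 0.038]
tool_rot: [-0.638, 0.642, -0.299, 0.303]
ft_force: [-0.7, -0.7, 5.4]
opening: 0.477
```

```bash
python3 -c "
from h import *
st();o=snap('i')
a=cv2.resize(o['scene']['frame'][100:230,130:330],None,fx=4,fy=4);cv2.imwrite('pics/i2.png',a)"
```

```text
t 11.73 pos [ 0.5423 -0.1602  0.038 ] jaw deg 39.7 q [ 0.83  0.73 -0.79  1.89  0.71  0.82  0.35] open 0.477 F [-0.7 -0.7  5.4]
```

View pics/i2.png

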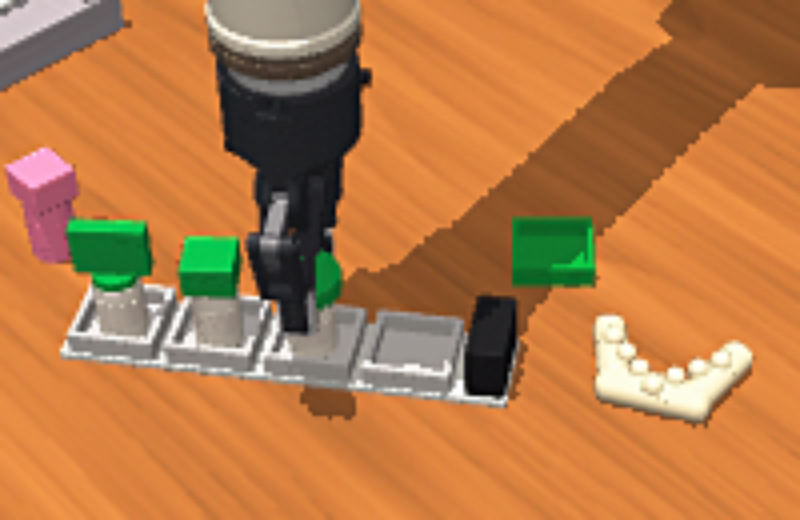

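>>> drive_tool:
  motion:
    - [[0,0,0.5,0,-1],[0,0,1.5,0,-1],[0,0,3,0,-1],[0,0,5,0,-1],[0,0,7,0,-1],[0,0,9,0,-1],[0,0,11,0,-1],[0,0,12,0,-1],[0,0,12,0,-1],[0,0,12,0,-1]]

```text
time_s: 12.67
position: [0.5423, -0.1605, 0.1585]
tool_rot: [-0.638, 0.642, -0.299, 0.303]
ft_force: [0.2, -0.2, -0.5]
opening: 0.47
```

```bash
python3 -c "
from h import *
s=st();o=snap('j')
a=cv2.resize(o['scene']['frame'][70:230,130:330],None,fx=3,fy=3);cv2.imwrite('pics/j2.png',a)
p=s['position'];print((proj(o['scene'],[(p[0],p[1],.126),(p[0],p[1],.172)])-[130,70])*3)"
```

```text
t 12.67 pos [ 0.5423 -0.1605  0.1585] jaw deg 39.7 q [ 0.94  0.57 -0.93  1.83  0.55  1.01  0.48] open 0.47 F [ 0.2 -0.2 -0.5]
[[223.44224817 229.88365988]
 [218.87835453 179.25643992]]
```

View pics/j2.png

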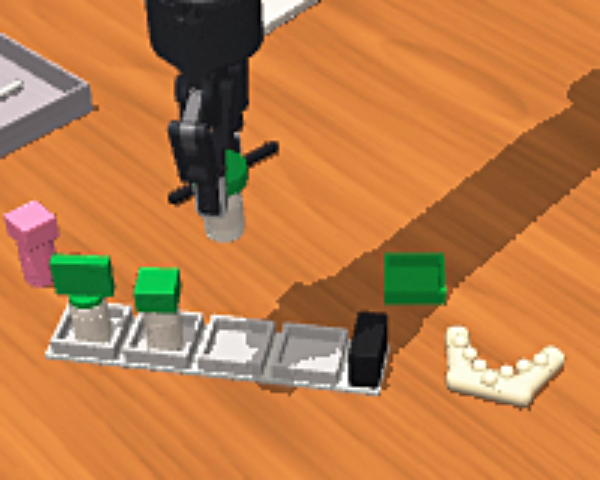

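>>> drive_tool:
  motion:
    - [[-0.4,3.5,0,7,-1],[-0.8,7,0,14,-1],[-1.2,10.6,0,21,-1],[-1.6,14.2,0,28,-1],[-2,17.8,0,35,-1],[-2.4,21.4,0,42,-1],[-2.8,25,0,49,-1],[-3.3,28.6,0,56,-1],[-3.7,32.2,0,63,-1],[-4.1,35.4,0,70,-1]]

```text
time_s: 13.6
position: [0.4989, 0.1957, 0.1559]
tool_rot: [-0.695, 0.697, 0.125, -0.122]
ft_force: [0.9, -0.2, -0.6]
opening: 0.476
```

```bash
python3 -c "
from h import *
st()"
```

```text
t 13.6 pos [0.4989 0.1957 0.1559] jaw deg 110.1 q [ 0.46  0.68 -1.2   1.89  0.73  1.09  0.88] open 0.476 F [ 0.9 -0.2 -0.6]
```

>>> drive_tool:
  motion:
    - [[0.2,-0.1,0,0.9,-1],[0.3,-0.2,0,0.9,-1],[0.3,-0.2,-1.5,0.9,-1],[0.3,-0.2,-3.5,0.9,-1],[0.3,-0.2,-5.5,0.9,-1],[0.3,-0.2,-7.5,0.9,-1],[0.3,-0.2,-9,0.9,-1],[0.3,-0.2,-10,0.9,-1],[0.3,-0.2,-10.2,0.9,-1],[0.3,-0.2,-10.2,0.9,-1]]

```text
time_s: 14.43
position: [0.5017, 0.1931, 0.0532]
tool_rot: [-0.694, 0.696, 0.129, -0.127]
ft_force: [1.1, 0.8, -0.4]
opening: 0.48
```

```bash
python3 -c "
from h import *
st();o=snap('k')
a=cv2.resize(o['scene']['frame'][190:310,270:390],None,fx=4,fy=4);cv2.imwrite('pics/k2.png',a)"
```

```text
t 14.43 pos [0.5017 0.1931 0.0532] jaw deg 110.9 q [ 0.36  0.81 -1.05  1.95  0.89  0.94  0.79] open 0.48 F [ 1.1  0.8 -0.4]
```

View pics/k2.png

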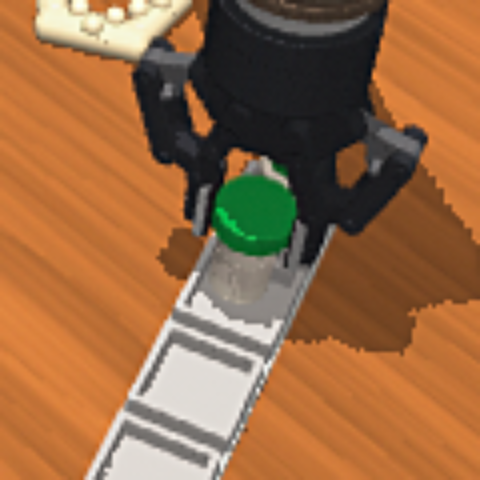

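>>> drive_tool:
  motion:
    - [[-0.1,0.15,0,0,-1],[-0.1,0.15,-0.3,0,-1],[-0.1,0.15,-0.6,0,-1],[-0.1,0.15,-0.9,0,-1],[-0.1,0.15,-1.1,0,-1],[-0.1,0.15,-1.3,0,-1],[-0.1,0.15,-1.4,0,-1],[-0.1,0.15,-1.5,0,-1],[-0.1,0.15,-1.5,0,-1],[-0.1,0.15,-1.5,0,-1]]

```text
time_s: 15.37
position: [0.5014, 0.1955, 0.0395]
tool_rot: [-0.695, 0.696, 0.13, -0.127]
ft_force: [0.3, 0.2, -0.3]
opening: 0.474
```

```bash
python3 -c "
from h import *
st();o=snap('l')
a=cv2.resize(o['scene']['frame'][190:310,270:390],None,fx=4,fy=4);cv2.imwrite('pics/l2.png',a)"
```

```text
t 15.37 pos [0.5014 0.1955 0.0395] jaw deg 110.9 q [ 0.35  0.82 -1.03  1.95  0.92  0.92  0.77] open 0.474 F [ 0.3  0.2 -0.3]
```

View pics/l2.png

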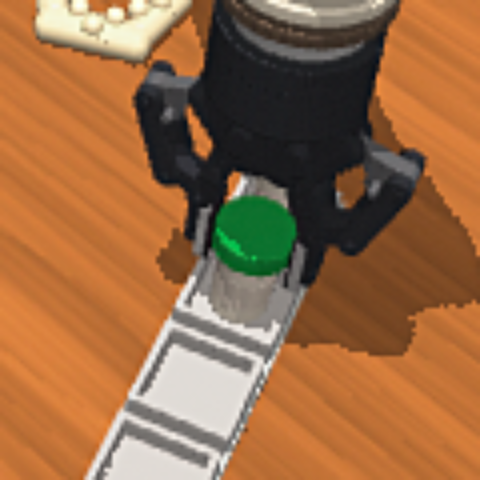

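>>> drive_tool:
  motion:
    - [[-0.1,-0.05,0,0,-1],[-0.2,-0.1,-0.1,0,-1],[-0.2,-0.1,-0.15,0,-1],[-0.2,-0.1,-0.2,0,-1],[-0.2,-0.1,-0.2,0,-1],[-0.2,-0.1,-0.2,0,-1],[-0.2,-0.1,-0.2,0,-1],[-0.2,-0.1,-0.2,0,-1],[-0.2,-0.1,-0.2,0,-1],[-0.2,-0.1,-0.2,0,-1]]

```text
time_s: 16.3
position: [0.4998, 0.1945, 0.038]
tool_rot: [-0.695, 0.696, 0.131, -0.126]
ft_force: [-1.0, -0.6, 5.9]
opening: 0.478
```

>>> drive_tool:
  motion:
    - [[0,0,0,0,0],[0,0,0,0,0.1],[0,0,0,0,0.2],[0,0,0,0,0.4],[0,0,0,0,0.7],[0,0,0,0,1],[0,0,0,0,1],[0,0,1,0,1],[0,0,3,0,1],[0,0,5,0,1]]

```text
time_s: 17.13
position: [0.4991, 0.1946, 0.0887]
tool_rot: [-0.695, 0.696, 0.13, -0.127]
ft_force: [0.4, 0.3, -0.8]
opening: 0.996
```

```bash
python3 -c "
from h import *
st();o=snap('m')
a=cv2.resize(o['scene']['frame'][190:310,270:390],None,fx=4,fy=4);cv2.imwrite('pics/m2.png',a)"
```

```text
t 17.13 pos [0.4991 0.1946 0.0887] jaw deg 111.0 q [ 0.4   0.76 -1.11  1.94  0.83  0.99  0.83] open 0.996 F [ 0.4  0.3 -0.8]
```

View pics/m2.png

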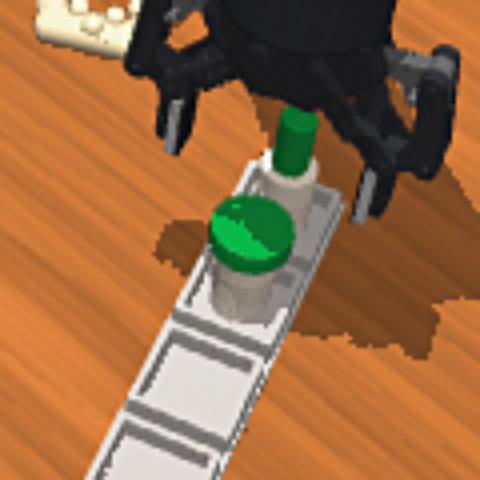

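>>> drive_tool:
  motion:
    - [[0,0,4,-6,1],[0.8,-3.6,7.5,-13,1],[1.7,-7.7,8,-20,1],[2.6,-11.8,8,-27,1],[3.5,-15.9,8,-34,1],[4.4,-20,8,-41,1],[5.3,-24.1,8,-48,1],[6.2,-28.2,8,-55,1],[7,-32.2,8,-62,1],[7.8,-36.2,8,-69,1]]

```text
time_s: 18.07
position: [0.5777, -0.1596, 0.1716]
tool_rot: [-0.642, 0.648, -0.287, 0.293]
ft_force: [0.6, -0.1, -0.9]
opening: 0.997
```

```bash
python3 -c "
from h import *
st()
t=pickle.load(open('top0.pkl','rb'))
for a,c,m in blobs(green(t)):
  print(np.round(c), cv2.minAreaRect(np.array([ray(t,p,.07)[:2] for p in np.argwhere(m)[:,::-1]],np.float32)))"
```

```text
t 18.07 pos [ 0.5777 -0.1596  0.1716] jaw deg 41.6 q [ 0.89  0.61 -0.92  1.73  0.56  1.07  0.5 ] open 0.997 F [ 0.6 -0.1 -0.9]
[38. 73.] ((0.832535445690155, 0.5414275527000427), (0.027733122929930687, 0.02535155601799488), 64.77267456054688)
[333. 161.] ((0.620760977268219, -0.24929401278495789), (0.01854012906551361, 0.04019607603549957), 46.313133239746094)
[316. 175.] ((0.5792401432991028, -0.20202308893203735), (0.02586410380899906, 0.028569312766194344), 46.32376480102539)
[299. 190.] ((0.5402233600616455, -0.1572851985692978), (0.03439566493034363, 0.03394221141934395), 0.8138980865478516)
[281. 202.] ((0.5061340928077698, -0.11226221919059753), (0.01097511313855648, 0.014788036234676838), 46.51470947265625)
[283. 254.] ((0.3736194968223572, -0.12035822123289108), (0.04293615743517876, 0.0453299880027771), 46.0389289855957)
```

>>> drive_tool:
  motion:
    - [[0.1,-2.5,0,1,1],[0.2,-4.1,0,1,1],[0.3,-4.3,-1,1,1],[0.3,-4.3,-3,1,1],[0.3,-4.3,-5.5,1,1],[0.3,-4.3,-8,1,1],[0.3,-4.3,-10,1,1],[0.3,-4.3,-12,1,1],[0.3,-4.3,-12.8,1,1],[0.3,-4.3,-13,1,1]]

```text
time_s: 18.9
position: [0.579, -0.2007, 0.0394]
tool_rot: [-0.645, 0.65, -0.282, 0.285]
ft_force: [-0.7, 0.1, 0.6]
opening: 0.997
```

```bash
python3 -c "
from h import *
st();o=snap('n')
a=cv2.resize(o['scene']['frame'][100:230,130:330],None,fx=4,fy=4);cv2.imwrite('pics/n2.png',a)"
```

```text
t 18.9 pos [ 0.579  -0.2007  0.0394] jaw deg 42.7 q [ 0.85  0.8  -0.79  1.77  0.72  0.89  0.48] open 0.997 F [-0.7  0.1  0.6]
```

View pics/n2.png

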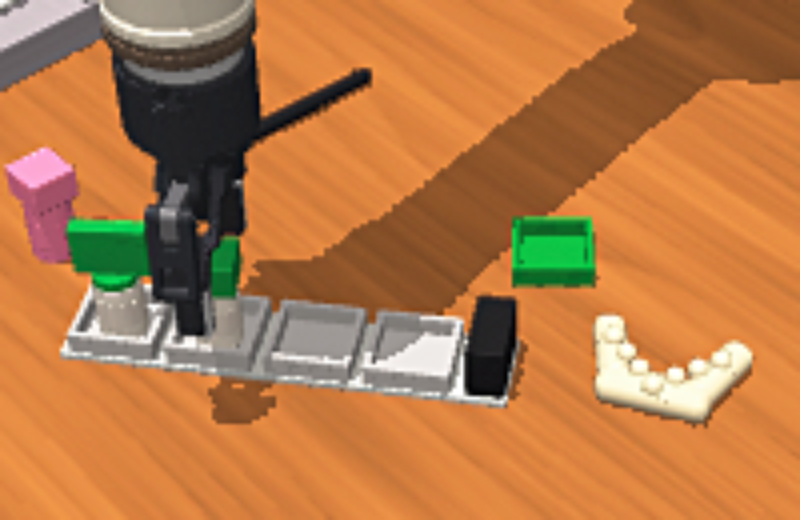

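>>> drive_tool:
  motion:
    - [[0.1,-0.2,0.1,0,1],[0.2,-0.3,0.1,0,1],[0.2,-0.3,0.1,0,0.6],[0.2,-0.3,0.1,0,0.2],[0.2,-0.3,0.1,0,-0.2],[0.2,-0.3,0.1,0,-1],[0.2,-0.3,0.1,0,-1],[0.2,-0.3,0.1,0,-1],[0.2,-0.3,0.1,0,-1],[0.2,-0.3,0.1,0,-1]]

```text
time_s: 19.83
position: [0.5828, -0.2047, 0.0429]
tool_rot: [-0.645, 0.65, -0.281, 0.287]
ft_force: [-1.7, -1.0, 3.0]
opening: 0.372
```

```bash
python3 -c "
from h import *
st();o=snap('o')
a=cv2.resize(o['scene']['frame'][100:230,130:330],None,fx=3,fy=3);cv2.imwrite('pics/o2.png',a)"
```

```text
t 19.83 pos [ 0.5828 -0.2047  0.0429] jaw deg 42.7 q [ 0.85  0.8  -0.79  1.76  0.72  0.9   0.49] open 0.372 F [-1.7 -1.   3. ]
```

View pics/o2.png

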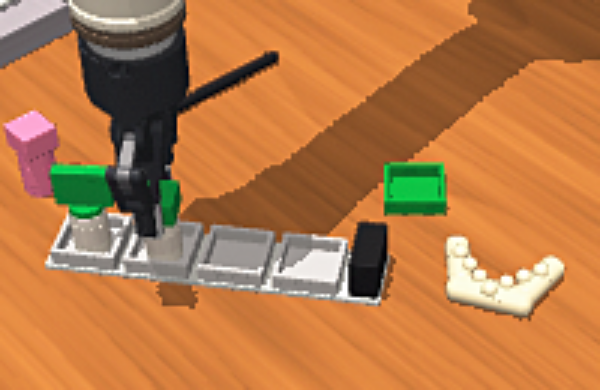

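>>> drive_tool:
  motion:
    - [[0,0,0.5,0,-1],[0,0,1.5,0,-1],[0,0,3,0,-1],[0,0,5,0,-1],[0,0,7,0,-1],[0,0,9,0,-1],[0,0,11,0,-1],[0,0,12,0,-1],[0,0,12,0,-1],[0,0,12,0,-1]]

```text
time_s: 20.77
position: [0.5831, -0.2049, 0.1635]
tool_rot: [-0.645, 0.65, -0.28, 0.287]
ft_force: [-0.3, 0.0, -1.2]
opening: 0.367
```

```bash
python3 -c "
from h import *
s=st();o=snap('p')
a=cv2.resize(o['scene']['frame'][70:230,130:330],None,fx=3,fy=3);cv2.imwrite('pics/p2.png',a)
p=s['position'];print((proj(o['scene'],[(p[0],p[1],.126),(p[0],p[1],.17)])-[130,70])*3)"
```

```text
t 20.77 pos [ 0.5831 -0.2049  0.1635] jaw deg 42.7 q [ 0.93  0.65 -0.91  1.69  0.58  1.08  0.58] open 0.367 F [-0.3  0.  -1.2]
[[143.67230289 224.62738282]
 [136.85396228 176.28563392]]
```

View pics/p2.png

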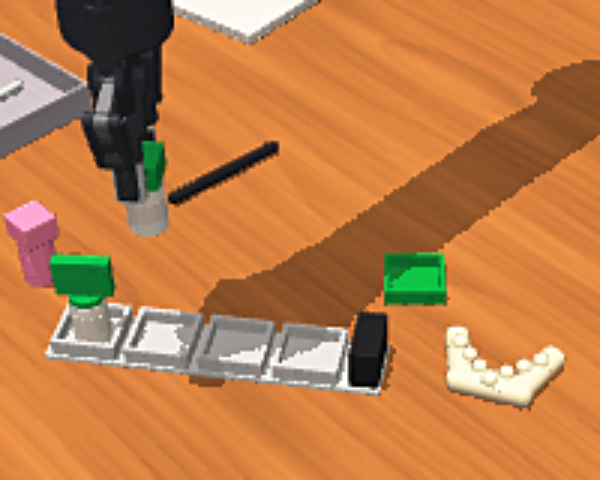

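>>> drive_tool:
  motion:
    - [[-0.2,4,0,6.8,-1],[-0.4,8,0,13.6,-1],[-0.6,12,0,20.4,-1],[-0.8,16,0,27.2,-1],[-1,20,0,34,-1],[-1.2,24,0,40.8,-1],[-1.4,28,0,47.6,-1],[-1.6,32,0,54.4,-1],[-1.8,36,0,61.2,-1],[-2,40,0,68,-1]]

```text
time_s: 21.7
position: [0.5608, 0.1965, 0.1603]
tool_rot: [-0.694, 0.696, 0.131, -0.126]
ft_force: [0.8, 0.0, -0.4]
opening: 0.377
```

```bash
python3 -c "
from h import *
st()"
```

```text
t 21.7 pos [0.5608 0.1965 0.1603] jaw deg 111.0 q [ 0.41  0.75 -1.16  1.75  0.76  1.15  0.96] open 0.377 F [ 0.8  0.  -0.4]
```

Target about (0.560, 0.2165), first down to z ≈ 0.058.

>>> drive_tool:
  motion:
    - [[0,1,0,0,-1],[0,1.8,0,0,-1],[0,1.9,-1.5,0,-1],[0,1.9,-3.5,0,-1],[0,1.9,-5.5,0,-1],[0,1.9,-7.5,0,-1],[0,1.9,-9,0,-1],[0,1.9,-10,0,-1],[0,1.9,-10.2,0,-1],[0,1.9,-10.2,0,-1]]

```text
time_s: 22.53
position: [0.5606, 0.2146, 0.0575]
tool_rot: [-0.694, 0.696, 0.131, -0.126]
ft_force: [-0.2, 0.0, -0.4]
opening: 0.372
```

```bash
python3 -c "
from h import *
st();o=snap('q')
a=cv2.resize(o['scene']['frame'][200:330,265:385],None,fx=4,fy=4);cv2.imwrite('pics/q2.png',a)"
```

```text
t 22.53 pos [0.5606 0.2146 0.0575] jaw deg 110.9 q [ 0.31  0.87 -1.03  1.79  0.89  1.02  0.85] open 0.372 F [-0.2  0.  -0.4]
```

View pics/q2.png

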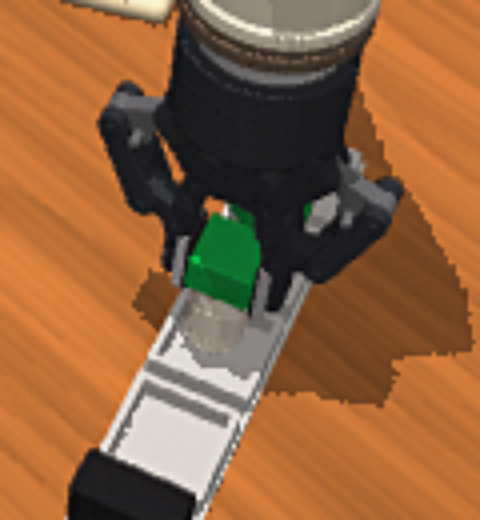

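>>> drive_tool:
  motion:
    - [[0,0.1,0,0,-1],[0,0.1,-0.3,0,-1],[0,0.1,-0.6,0,-1],[0,0.1,-0.9,0,-1],[0,0.1,-1.1,0,-1],[0,0.1,-1.3,0,-1],[0,0.1,-1.4,0,-1],[0,0.1,-1.5,0,-1],[0,0.1,-1.5,0,-1],[0,0.1,-1.5,0,-1]]

```text
time_s: 23.47
position: [0.5614, 0.2167, 0.0441]
tool_rot: [-0.695, 0.696, 0.132, -0.125]
ft_force: [-0.7, -0.3, -0.8]
opening: 0.372
```

```bash
python3 -c "
from h import *
st();o=snap('r')
a=cv2.resize(o['scene']['frame'][200:330,265:385],None,fx=4,fy=4);cv2.imwrite('pics/r2.png',a)"
```

```text
t 23.47 pos [0.5614 0.2167 0.0441] jaw deg 111.0 q [ 0.29  0.89 -1.02  1.79  0.91  1.    0.84] open 0.372 F [-0.7 -0.3 -0.8]
```

View pics/r2.png

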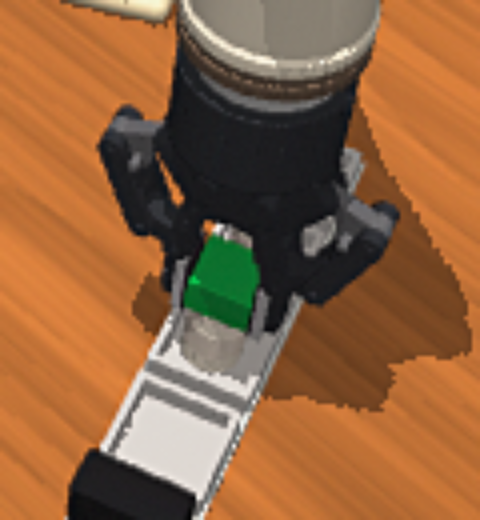

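>>> drive_tool:
  motion:
    - [[-0.1,0,0,0,-1],[-0.1,0,-0.1,0,-1],[-0.1,0,-0.15,0,-1],[-0.1,0,-0.2,0,-1],[-0.1,0,-0.2,0,-1],[-0.1,0,-0.2,0,-1],[-0.1,0,-0.2,0,-1],[-0.1,0,-0.2,0,-1],[-0.1,0,-0.2,0,-1],[-0.1,0,-0.2,0,-1]]

```text
time_s: 24.4
position: [0.5608, 0.2169, 0.0428]
tool_rot: [-0.695, 0.696, 0.132, -0.125]
ft_force: [-0.7, -0.5, 4.3]
opening: 0.37
```

Fz rose by about 5 N, so the vial is on the floor. Releasing.

>>> drive_tool:
  motion:
    - [[0,0,0,0,-0.2],[0,0,0,0,-0.1],[0,0,0,0,0.1],[0,0,0,0,0.4],[0,0,0,0,0.7],[0,0,0,0,1],[0,0,0,0,1],[0,0,1,0,1],[0,0,3,0,1],[0,0,5,0,1]]

```text
time_s: 25.23
position: [0.5601, 0.2169, 0.0933]
tool_rot: [-0.695, 0.696, 0.132, -0.126]
ft_force: [0.4, -0.0, 0.9]
opening: 1.003
```

```bash
python3 -c "
from h import *
st();o=snap('s')
a=cv2.resize(o['scene']['frame'][200:330,265:385],None,fx=4,fy=4);cv2.imwrite('pics/s2.png',a)"
```

```text
t 25.23 pos [0.5601 0.2169 0.0933] jaw deg 111.0 q [ 0.33  0.83 -1.08  1.78  0.85  1.06  0.88] open 1.003 F [ 0.4 -0.   0.9]
```

View pics/s2.png

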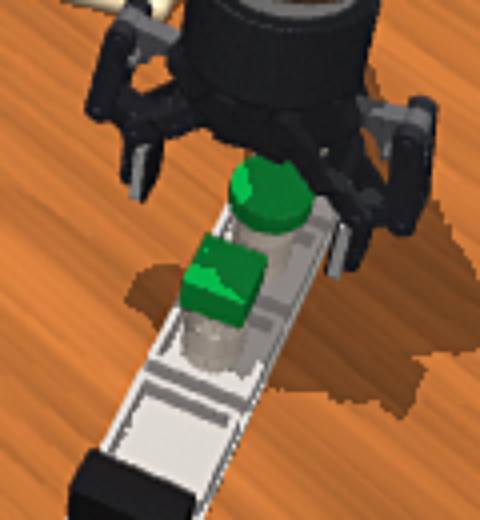

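>>> drive_tool:
  motion:
    - [[0,0,4,-6,1],[0.4,-3.6,7.5,-13,1],[0.9,-7.7,8.5,-20,1],[1.4,-11.8,8.5,-27,1],[1.9,-15.9,8.5,-34,1],[2.4,-20,8.5,-41,1],[2.9,-24.1,8.5,-48,1],[3.4,-28.2,8.5,-55,1],[3.9,-32.2,8.5,-62,1],[4.4,-36.2,8.5,-67,1]]

```text
time_s: 26.17
position: [0.6058, -0.1407, 0.182]
tool_rot: [-0.647, 0.653, -0.274, 0.283]
ft_force: [0.9, 0.9, 0.1]
opening: 1.002
```

```bash
python3 -c "
from h import *
st()"
```

```text
t 26.17 pos [ 0.6058 -0.1407  0.182 ] jaw deg 43.6 q [ 0.82  0.64 -0.92  1.67  0.57  1.11  0.5 ] open 1.002 F [0.9 0.9 0.1]
```

>>> drive_tool:
  motion:
    - [[0.4,-3,0,0,1],[0.8,-6,0,0,1],[1.2,-9,0,0,1],[1.3,-10.6,0,0,1],[1.3,-10.6,-1,0,1],[1.3,-10.6,-2.5,0,1],[1.3,-10.6,-4.5,0,1],[1.3,-10.6,-6,0,1],[1.3,-10.6,-6,0,1],[1.3,-10.6,-6,0,1]]

```text
time_s: 27.0
position: [0.6179, -0.2445, 0.1205]
tool_rot: [-0.647, 0.653, -0.274, 0.281]
ft_force: [-0.3, -0.3, 0.5]
opening: 1.0
```

```bash
python3 -c "
from h import *
st()"
```

```text
t 27.0 pos [ 0.6179 -0.2445  0.1205] jaw deg 43.8 q [ 0.89  0.77 -0.85  1.6   0.65  1.07  0.63] open 1.0 F [-0.3 -0.3  0.5]
```

>>> drive_tool:
  motion:
    - [[0,-0.2,-1,0,1],[0.1,-0.2,-3,0,1],[0.1,-0.2,-5,0,1],[0.1,-0.2,-6.3,0,1],[0.1,-0.2,-6.9,0,1],[0.1,-0.2,-6.9,0,1],[0.1,-0.2,-6.9,0,1],[0.1,-0.2,-6.9,0,1],[0.1,-0.2,-6.9,0,1],[0.1,-0.2,-6.9,0,1]]

```text
time_s: 27.83
position: [0.6196, -0.2467, 0.0526]
tool_rot: [-0.647, 0.653, -0.274, 0.282]
ft_force: [0.7, 0.2, 0.3]
opening: 0.998
```

```bash
python3 -c "
from h import *
st();o=snap('t')
a=cv2.resize(o['scene']['frame'][100:230,130:330],None,fx=4,fy=4);cv2.imwrite('pics/t2.png',a)"
```

```text
t 27.83 pos [ 0.6196 -0.2467  0.0526] jaw deg 43.8 q [ 0.86  0.85 -0.79  1.62  0.71  0.97  0.59] open 0.998 F [0.7 0.2 0.3]
```

View pics/t2.png

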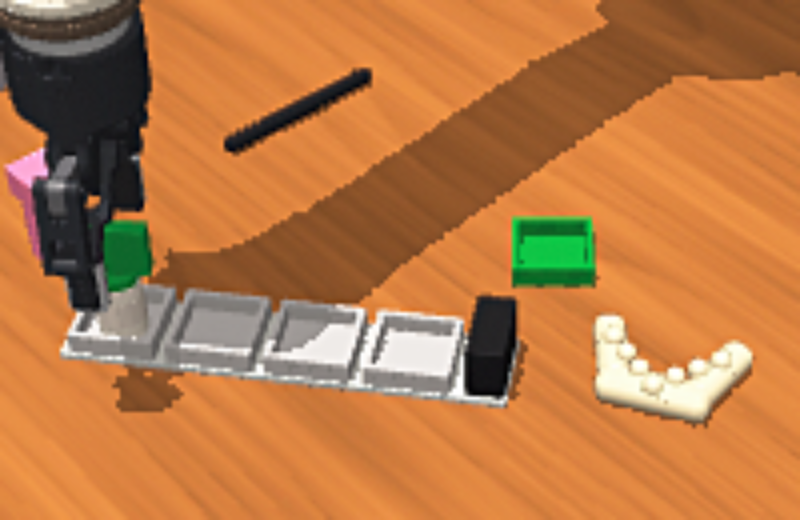

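>>> drive_tool:
  motion:
    - [[0,0,0,0,0.6],[0,0,0,0,0.2],[0,0,0,0,-0.2],[0,0,0,0,-0.5],[0,0,0,0,-0.7],[0,0,0,0,-1],[0,0,0,0,-1],[0,0,0,0,-1],[0,0,0,0,-1],[0,0,0,0,-1]]

```text
time_s: 28.77
position: [0.6192, -0.2482, 0.0531]
tool_rot: [-0.646, 0.654, -0.274, 0.282]
ft_force: [-2.1, -2.3, 6.5]
opening: 0.134
```

```bash
python3 -c "
from h import *
st();o=snap('u')
a=cv2.resize(o['scene']['frame'][100:230,110:310],None,fx=3,fy=3);cv2.imwrite('pics/u2.png',a)"
```

```text
t 28.77 pos [ 0.6192 -0.2482  0.0531] jaw deg 43.7 q [ 0.86  0.85 -0.79  1.62  0.71  0.97  0.59] open 0.134 F [-2.1 -2.3  6.5]
```

View pics/u2.png

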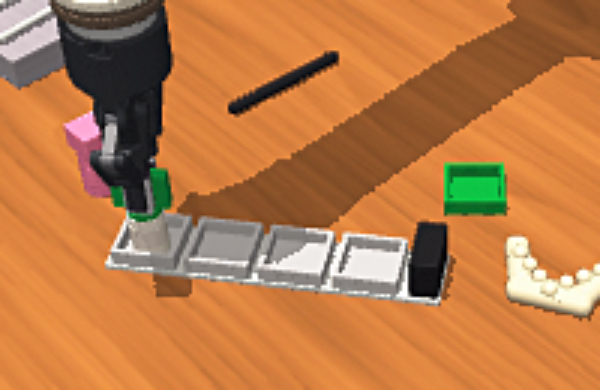

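The wing is gripped (0.134 is about 11.4 mm). Lifting.

>>> drive_tool:
  motion:
    - [[0,0,0.5,0,-1],[0,0,1.5,0,-1],[0,0,3,0,-1],[0,0,5,0,-1],[0,0,7,0,-1],[0,0,9,0,-1],[0,0,11,0,-1],[0,0,12,0,-1],[0,0,12,0,-1],[0,0,12,0,-1]]

```text
time_s: 29.7
position: [0.6195, -0.2482, 0.1738]
tool_rot: [-0.646, 0.654, -0.273, 0.282]
ft_force: [-0.6, 0.3, -0.6]
opening: 0.136
```

```bash
python3 -c "
from h import *
s=st();o=snap('v')
a=cv2.resize(o['scene']['frame'][70:230,110:310],None,fx=3,fy=3);cv2.imwrite('pics/v2.png',a)
p=s['position'];print((proj(o['scene'],[(p[0],p[1],.126),(p[0],p[1],.166)])-[110,70])*3)"
```

```text
t 29.7 pos [ 0.6195 -0.2482  0.1738] jaw deg 43.7 q [ 0.92  0.71 -0.88  1.56  0.6   1.15  0.67] open 0.136 F [-0.6  0.3 -0.6]
[[130.22661586 217.80563452]
 [122.02221897 174.01766966]]
```

View pics/v2.png

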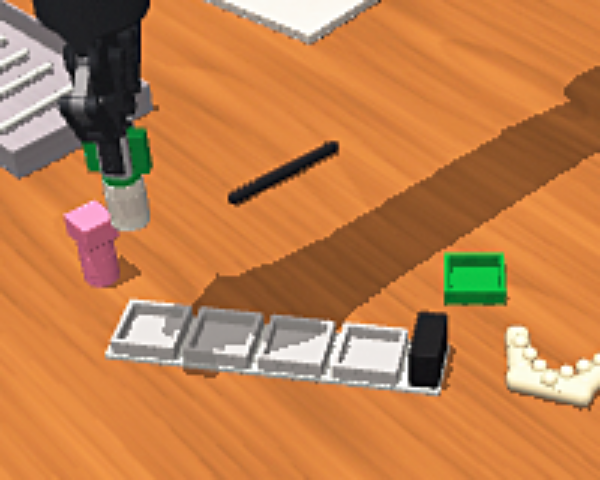

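>>> drive_tool:
  motion:
    - [[0,4,0,6,-1],[0,8,0,12,-1],[0,12,0,18,-1],[0,16,0,24,-1],[0,20,0,30,-1],[0,24,0,36,-1],[0,28,0,42,-1],[0,32,0,48,-1],[0,36,0,54,-1],[0,40,0,60,-1]]

```text
time_s: 30.63
position: [0.6173, 0.1531, 0.1703]
tool_rot: [-0.7, 0.704, 0.09, -0.082]
ft_force: [0.9, 0.4, -0.1]
opening: 0.136
```

```bash
python3 -c "
from h import *
st()"
```

```text
t 30.63 pos [0.6173 0.1531 0.1703] jaw deg 104.0 q [ 0.44  0.78 -1.11  1.64  0.75  1.2   0.97] open 0.136 F [ 0.9  0.4 -0.1]
```

>>> drive_tool:
  motion:
    - [[0,3,0,3,-1],[-0.1,6,0,6,-1],[-0.2,8,0,7,-1],[-0.2,8.5,0,7,-1],[-0.2,8.5,-2,7,-1],[-0.2,8.5,-4,7,-1],[-0.2,8.5,-6,7,-1],[-0.2,8.5,-8,7,-1],[-0.2,8.5,-9.5,7,-1],[-0.2,8.5,-9.8,7,-1]]

```text
time_s: 31.47
position: [0.6134, 0.2357, 0.0681]
tool_rot: [-0.693, 0.697, 0.131, -0.126]
ft_force: [-0.6, -0.2, -0.5]
opening: 0.133
```

```bash
python3 -c "
from h import *
st();o=snap('w')
a=cv2.resize(o['scene']['frame'][220:350,260:380],None,fx=4,fy=4);cv2.imwrite('pics/w2.png',a)"
```

```text
t 31.47 pos [0.6134 0.2357 0.0681] jaw deg 110.9 q [ 0.25  0.93 -1.02  1.63  0.88  1.1   0.91] open 0.133 F [-0.6 -0.2 -0.5]
```

View pics/w2.png

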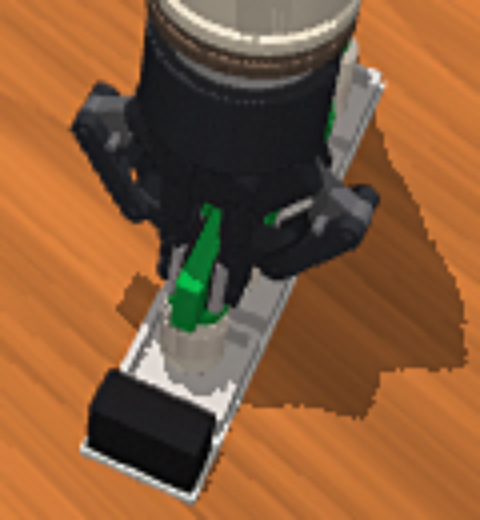

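>>> drive_tool:
  motion:
    - [[0,0,0,0,-1],[0,0,-0.3,0,-1],[0,0,-0.6,0,-1],[0,0,-0.9,0,-1],[0,0,-1.1,0,-1],[0,0,-1.3,0,-1],[0,0,-1.3,0,-1],[0,0,-1.3,0,-1],[0,0,-1.3,0,-1],[0,0,-1.3,0,-1]]

```text
time_s: 32.4
position: [0.6147, 0.2374, 0.0582]
tool_rot: [-0.694, 0.697, 0.132, -0.125]
ft_force: [0.9, 0.0, -0.4]
opening: 0.133
```

```bash
python3 -c "
from h import *
st();o=snap('x')
a=cv2.resize(o['scene']['frame'][220:350,260:380],None,fx=4,fy=4);cv2.imwrite('pics/x2.png',a)"
```

```text
t 32.4 pos [0.6147 0.2374 0.0582] jaw deg 111.0 q [ 0.24  0.94 -1.01  1.64  0.89  1.08  0.9 ] open 0.133 F [ 0.9  0.  -0.4]
```

View pics/x2.png

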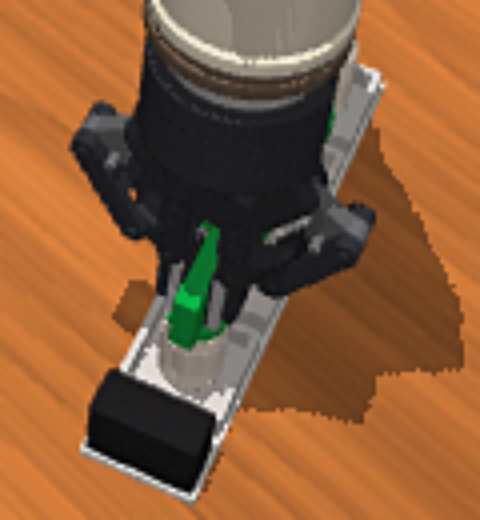

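>>> drive_tool:
  motion:
    - [[-0.1,0,0,0,-1],[-0.25,-0.1,-0.1,0,-1],[-0.25,-0.1,-0.2,0,-1],[-0.25,-0.1,-0.3,0,-1],[-0.25,-0.1,-0.4,0,-1],[-0.25,-0.1,-0.5,0,-1],[-0.25,-0.1,-0.5,0,-1],[-0.25,-0.1,-0.5,0,-1],[-0.25,-0.1,-0.5,0,-1],[-0.25,-0.1,-0.5,0,-1]]

```text
time_s: 33.33
position: [0.6123, 0.2364, 0.0533]
tool_rot: [-0.694, 0.697, 0.132, -0.125]
ft_force: [-1.3, 0.0, 0.5]
opening: 0.132
```

>>> drive_tool:
  motion:
    - [[0,0,-0.1,0,-1],[0,0,-0.1,0,-1],[0,0,-0.1,0,-1],[0,0,-0.1,0,-1],[0,0,-0.1,0,-1],[0,0,-0.1,0,-1],[0,0,-0.1,0,-1],[0,0,-0.1,0,-1],[0,0,-0.1,0,-1],[0,0,-0.1,0,-1]]

```text
time_s: 34.17
position: [0.6124, 0.2365, 0.0532]
tool_rot: [-0.694, 0.697, 0.132, -0.125]
ft_force: [-2.1, -1.8, 6.3]
opening: 0.128
```

```bash
python3 -c "
from h import *
st();o=snap('y')
a=cv2.resize(o['scene']['frame'][220:350,260:380],None,fx=4,fy=4);cv2.imwrite('pics/y2.png',a)"
```

```text
t 34.17 pos [0.6124 0.2365 0.0532] jaw deg 111.0 q [ 0.24  0.94 -1.    1.65  0.9   1.07  0.89] open 0.128 F [-2.1 -1.8  6.3]
```

View pics/y2.png

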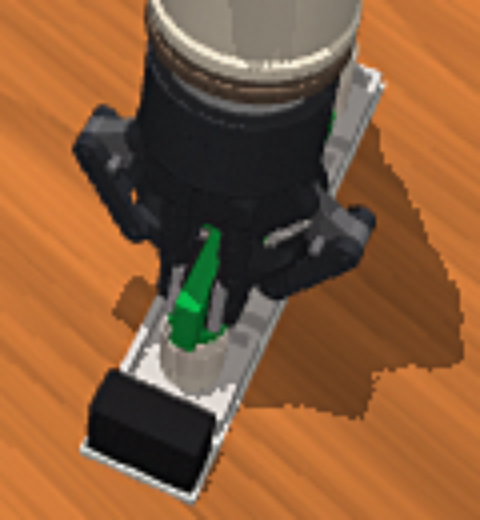

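The vial touches the floor and sits inside the cup. Releasing.

>>> drive_tool:
  motion:
    - [[0,0,0,0,-0.7],[0,0,0,0,-0.6],[0,0,0,0,-0.3],[0,0,0,0,0],[0,0,0,0,0.5],[0,0,0,0,1],[0,0,0,0,1],[0,0,1,0,1],[0,0,3,0,1],[0,0,6,0,1]]

```text
time_s: 35.1
position: [0.6107, 0.2355, 0.1118]
tool_rot: [-0.693, 0.697, 0.131, -0.127]
ft_force: [0.4, -0.2, -0.2]
opening: 1.002
```

>>> drive_tool:
  motion:
    - [[0,0,3,0,1],[0,0,6,0,1],[0,-3,8,0,1],[0,-7,8,0,1],[0,-11,8,0,1],[0,-15,8,0,1],[0,-19,8,0,1],[0,-23,8,0,1],[0,-27,8,0,1],[0,-30,8,0,1]]

```text
time_s: 35.93
position: [0.6106, -0.069, 0.1924]
tool_rot: [-0.693, 0.698, 0.13, -0.126]
ft_force: [0.9, 0.1, -0.8]
opening: 1.004
```

```bash
python3 -c "
from h import *
st();o=snap('z')
a=cv2.resize(o['scene']['frame'][200:350,260:380],None,fx=4,fy=4);b=cv2.resize(o['top']['frame'][125:245,125:205],None,fx=5,fy=5);cv2.imwrite('pics/z2.png',np.hstack([a,b]))"
```

```text
t 35.93 pos [ 0.6106 -0.069   0.1924] jaw deg 110.8 q [ 0.85  0.76 -1.19  1.67  0.75  1.23  1.43] open 1.004 F [ 0.9  0.1 -0.8]
```

View pics/z2.png

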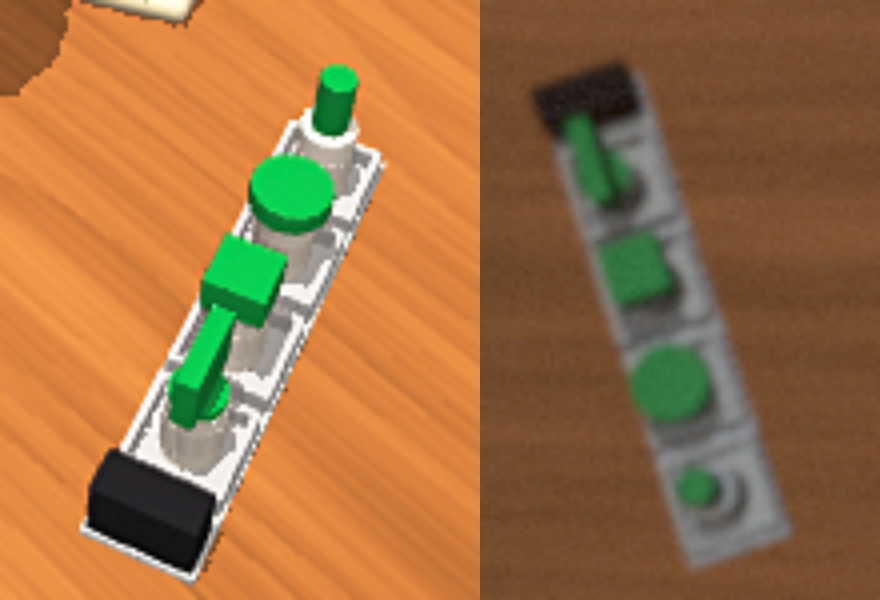

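View pics/scene_z.png

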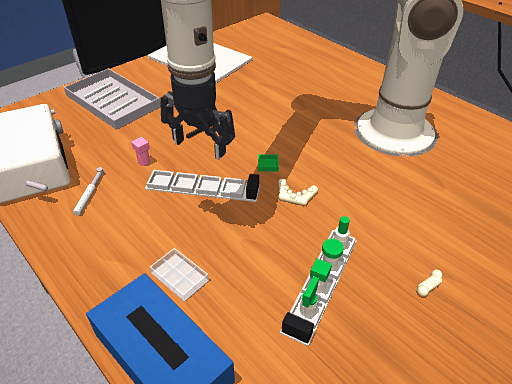

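All four stand in the empty rack. In the scene view, from the stop outwards: wing (313,290), square (320,270), wide (333,248), tall (344,225). One numeric check before I hand in.

```bash
python3 -c "
from h import *
o=snap('zz');T=[(a,c) for a,c,m in blobs(green(o['top']),15) if 130<c[0]<200 and c[1]>130];S=[(a,c) for a,c,m in blobs(green(o['scene']),15) if c[1]>200]
P=[f['camera_matrix']@np.c_[cv2.Rodrigues(f['rvec'])[0],f['tvec']] for f in(o['top'],o['scene'])]
print([np.round(c) for a,c in T],[(a,np.round(c)) for a,c in S])
u=np.array([.9333,.3591]);v=np.array([-u[1],u[0]]);c0=np.array([.5288,.204])
T.sort(key=lambda q:-q[1][1])
for a,c in T:
  for z in(.059,.07): print(np.round(c,1),z,'rack xy mm',np.round(1e3*np.array([(ray(o['top'],c,z)[:2]-c0)@u,(ray(o['top'],c,z)[:2]-c0)@v]),1))
"
```

```text
[array([146., 157.]), array([156., 178.]), array([163., 201.]), array([168., 222.])] [(np.int32(156), array([343., 225.])), (np.int32(345), array([333., 248.])), (np.int32(665), array([316., 281.]))]
[167.6 221.8] 0.059 rack xy mm [-84.8   6.1]
[167.6 221.8] 0.07 rack xy mm [-86.2   4.4]
[162.6 201.2] 0.059 rack xy mm [-29.5   2. ]
[162.6 201.2] 0.07 rack xy mm [-31.5   0.3]
[155.7 178.4] 0.059 rack xy mm [34.   0.4]
[155.7 178.4] 0.07 rack xy mm [31.3 -1.3]
[146.4 156.6] 0.059 rack xy mm [97.6  5.7]
[146.4 156.6] 0.07 rack xy mm [94.3  4. ]
```

```bash
python3 -c "
from workcell import manip
print(manip.finish_job())"
```

```text
the job is handed in; nothing more can be done
None
```

I moved all four vials to the empty rack in reverse order. Counted from its stop they now stand wing, square, wide, tall; in the full rack they stood tall, wide, square, wing.

- **Moves:** I gripped each vial by its cap with the jaws across the row and a 40 N grip. Each was lowered into its cup, released, and the arm drawn clear. It took about 36 s, and the largest wrist force I read, between moves, was about 7 N. The pink vial and the green cup were left alone.
- **Last pictures:** All four vials look upright in the right cups, with the full rack empty. The top view put the caps within about 6 mm of the cup centres.
- **Checks that failed or disagreed:**
  - The two cameras differed by about 3 mm on where the empty rack sits along its row, so I used a value in between.
  - The force reading confirmed floor contact for wide, square and wing. It was too weak to tell for the tall vial, so I set that one down at its pick-up height.
  - I did not get a separate cap height for each vial, because the wing and square caps merged in the scene view. That they are upright is judged from the pictures alone.

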